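# Turn an upside-down canister and pack it

### The arm

A 6-joint arm with a two-finger parallel gripper is mounted at the origin on the work surface. World frame = base frame: x ahead of the robot, y to its left, z up, the work surface at z = 0. Lengths are in mm, angles in rad, forces in N, time in s.
With the tool pointing down it reaches from about 400 to 925 mm from the base axis. Payload 12.5 kg.
Tool frame: the origin (TCP) lies at the very end of the fingers, on their centre line; the grasp point (between the pads) lies 19 mm behind it; z points along the fingers, y is the line along which they close (so a half turn about z gives the same grasp; the last joint's range is limited). The gripper opens to 95 mm and grips with 3 to 60 N. Pads are 20 mm wide; open, the fingers measure 119 mm over their backs; the gripper's body (75 mm by 180 mm) begins 59 mm behind the grasp point.
Start: joints at [-1.413, 0.491, 1.559, -0, 1.092, -0.106], TCP at [162.992, -603.391, 214.661] pointing down, gripper open.
Joint ranges: [-3.1, 3.1], [-0.84, 2.19], [0.05, 2.79], [-1.13, 4.28], [0.06, 2.93], [-2.69, 2.69]. Speed limits (rad/s): [2.22, 2.22, 2.79, 3.14, 3.14, 3.14].

### API

Orientations are given as [roll, pitch, yaw] about the fixed x, y, z axes, in that order (R = Rz(yaw) Ry(pitch) Rx(roll)).
In Python, from cell import * gives the robot as it stands.
- The arm moves only by the tool step_arm, never from a script. Its argument "plan" is a list of rows, each an object of numbers: "x", "y", "z": the shift along the tool's x, y, z in units of 25 mm (1.0 is 25 mm); "rx", "ry", "rz": the turn, a rotation vector about the tool's x, y, z in units of 0.1 rad (1.0 is 0.1 rad). In form: [{"x": .., "y": .., "z": .., "rx": .., "ry": .., "rz": ..}, ...]. A call has exactly 10 rows; each row shifts and turns the commanded pose from where the row before left it, along the tool's axes as they then stand; what a row does not reach is not made up. A row lasts 1/12 s, in which the tool goes at most 41.7 mm and 7.16 degrees, less where a joint would pass 70% of its speed; a pose out of reach is approached as far as the arm can. A call with a number of a shift or a turn outside -1 to 1 is refused whole. A call with a gripper value outside its range is refused whole. "jaw" is the closure, from -1 (fully open) to 1 (shut), so that 0 is half open, set as the call begins (left out, the last holds). The fingers move at their own pace and stop on an object; the grip force is fixed at half the most. Time passes only in rows, so rows that do not move let the fingers close, or fill a call up. It gives the time, the measured TCP pose, the force, the opening and the grip force at its end, in the units of the state.
- state(): the state, without advancing time (a new reading comes with each control period).
- read_camera(name): name is "scene" or "side" or "wrist"; returns a dict with "image" (384x512x3 uint8, red, green, blue), "depth" (384x512 float32, mm along the optical axis (not along the pixel's ray), 0 where there is no reading), "vfov" (degrees; the focal length in pixels is half the picture's height over the tangent of half this angle, whatever the lens; pixels are square), "cx", "cy" (the principal point, pixels), "k1" (the pictures are not rectified: a ray, as slopes to the right and down, at radius r is drawn at 1 + k1 r^2 times it, then the intrinsics apply), "R" (3x3) and "t" (3): a world point X has camera coordinates R X + t. Camera axes: x right, y down, z forward; pixel columns grow to the right and rows downward; lengths in mm; the calibration is good to about 2 mm. A picture is of the moment at which its call begins.
- job_done(): hands the job in; it is judged then, once.
The state is a dict: "t": time; "joints": joint angles; "qvel": joint speeds; "tau": joint torques, N m; "eef_pos": TCP position; "tcp_rot": TCP orientation; "ft_force": force on the tool from outside, world axes, zero at the start; "moment": the same for the moment, N m; "opening": opening from 0.0 (shut) to 1.0 (fully open); "grip_force": force on a finger pad.
Only numpy, scipy, OpenCV 4.12 (cv2) and the standard library are available. Lean on these libraries where they do the work, as an engineer would, in place of code of your own. Each camera call takes 0.05 s, during which the arm holds its last target. There are 200 camera calls.

### The job

One of the three canisters standing on the bench is upside down: its cork lid with the red badge faces the bench. Lay it on its side in the orange cradle and let go of it, then take it again so as to stand it lid up in the free nest of the grey tray (green disc). Set it down gently both times, never dropping it, and leave the other canisters and the small things where they are.

Things in the scene. Friction and masses are not known exactly. Their poses are not given: they have to be found in the camera images.
- turned_center (a point): the pink canister that starts upside down on the bench (52 mm diameter, 84 mm tall, straight-sided, about 0.13 kg; plain steel base at one end, cork lid with a dark strip and a red square badge at the other; the badge end is the top). Point at its centre, half-way along; its z axis points along the canister from base to lid (straight down at the start)
- cradle_rest (a point): fixed cradle: an orange V trough (45 degree sides, 70 mm long, 45 mm wide at most, so it is narrower than a canister) on a pedestal over an 85 x 80 mm base plate. This point is where the centre of a canister lying in the trough comes, 85 mm above the bench; its y axis runs along the trough (level, open at both ends), x across it, z up; the trough's rims lie 16 mm below this point
- free_place (a point): the free nest of the grey packing tray, marked by a flat green disc. Point at the middle of the nest, on the nest's floor (4 mm above the bench), z up. The tray (fixed) is 96 x 288 mm outside and has three nests in one row along its y axis, 92 mm apart, clear space about 88 by 90 mm each, with outer walls and dividers 35 mm high above the bench; the other two nests hold packed canisters
- tray_mid (a point): middle of the packing tray's floor, 4 mm above the bench; x across the tray's short side, y along the row of nests
- good_1_center (a point): centre, half-way up, of another pink canister (52 mm diameter, 84 mm tall), lid up, standing on the bench near the upside-down one; loose, not to be disturbed
- good_2_center (a point): centre, half-way up, of another pink canister (52 mm diameter, 84 mm tall), lid up, standing on the bench near the upside-down one; loose, not to be disturbed
- packed_1_center (a point): centre, half-way up, of another pink canister (52 mm diameter, 84 mm tall), lid up, already packed in the tray; loose, not to be disturbed
- packed_2_center (a point): centre, half-way up, of another pink canister (52 mm diameter, 84 mm tall), lid up, already packed in the tray; loose, not to be disturbed
- label_roll_center (a point): centre of a loose paper label roll lying flat on the bench, 68 mm across, 22 mm high; not to be disturbed
- spare_lid_center (a point): centre of a loose spare cork lid lying flat on the bench, 52 mm across, 11 mm high; not to be disturbed
- brush_grip (a point): handle of a small brush lying on the bench (160 mm long, low); not to be disturbed
There are look-alikes about, which are no part of the job. Of the things that look like the part that bears cradle_rest, the middle-sized one is meant.

How it is judged:
By the outcome, as a careful person would: the job done as asked, in the order asked, and still so for the second after the job is handed in, with the robot touching nothing.
It also fails if it takes over 64 s, if anything falls off the work surface, if the arm or the gripper's body presses on something with over 40 N, if the wrist force passes 120 N, or if a joint passes its speed limit or range.

## Working session

There is one attempt and no reset: what is moved stays moved. The work goes in short steps, Python scripts to look and compute and a tool call to move; the robot and the scene stay as the last step left them, time stands still between calls to the robot, and variables do not carry over. Pictures are saved under pics/ and viewed, at most 10 in all, crops included, and the job is handed in when it is done.

Besides the shell and the picture viewer there is one more tool, called after ">>>" as a command line: name --argument value ..., lists and objects as JSON in quotes. step_arm: Moves the arm, as the interface text tells. Shifts and turns lie within -1 to 1; 1 stands for 25 mm of shift or 0.1 rad of turn. Its arguments: {"type":"object","properties":{"plan":{"type":"array","items":{"type":"object","properties":{"x":{"type":"number"},"y":{"type":"number"},"z":{"type":"number"},"rx":{"type":"number"},"ry":{"type":"number"},"rz":{"type":"number"}}}},"jaw":{"type":"number"}},"required":["plan"]}

```bash
mkdir -p pics
cat > h.py <<'E'
from cell import *
import numpy as np, cv2
def f(c): return c["image"].shape[0]/2/np.tan(np.radians(c["vfov"])/2)
def grid(c):
    """world points for each pixel from depth"""
    h,w=c["depth"].shape; F=f(c)
    K=np.array([[F,0,c["cx"]],[0,F,c["cy"]],[0,0,1]])
    u,v=np.meshgrid(np.arange(w),np.arange(h))
    p=np.stack([u,v],-1).reshape(-1,1,2).astype(float)
    n=(p.reshape(-1,2)-[c["cx"],c["cy"]])/F; m=n.copy()
    for _ in range(15): m=n/(1+c["k1"]*(m**2).sum(1,keepdims=True))
    d=c["depth"].reshape(-1,1); P=np.hstack([m*d,d])
    W=(P-c["t"])@np.asarray(c["R"])
    W[d[:,0]<=0]=np.nan
    return W.reshape(h,w,3), m.reshape(h,w,2)
def ray(c,m,z):
    R=np.asarray(c["R"]); o=-R.T@c["t"]; d=R.T@np.array([m[0],m[1],1]); return o+d*(z-o[2])/d[2]
def save(c,n): cv2.imwrite("pics/"+n,cv2.cvtColor(c["image"],cv2.COLOR_RGB2BGR))
E
python3 - <<'E'
from h import *
import pickle
a=[]
D={}
for n in ["scene","side","wrist"]:
    c=read_camera(n); D[n]=c
    print(n,-np.asarray(c["R"]).T@c["t"],c["vfov"],c["k1"])
    a.append(c["image"])
pickle.dump(D,open("d0.pkl","wb"))
save(D["scene"],"scene0.png"); save(D["side"],"side0.png")
print(state())
E
```

```text
scene [1177.84813336  -65.46669577  892.98253249] 54.724662299825795 -0.10490443627318363
side [530.76745666 873.03113136 814.0488793 ] 47.46449956717095 -0.08130182244942265
wrist [ 243.20325116 -582.15103162  384.05794903] 70.54464882715261 -0.05424663283921691
{'t': 0.15, 'joints': array([-1.41261284e+00,  4.91380661e-01,  1.55930876e+00, -2.37338224e-05,
        1.09170678e+00, -1.05626522e-01]), 'qvel': array([-9.79890881e-05, -1.89751390e-03, -1.37754926e-03, -9.40290107e-04,
       -1.57094886e-03,  2.26407206e-03]), 'tau': array([ 2.05069919e-03, -6.12892270e+01, -2.58277953e+01,  6.93068630e-02,
        4.73263871e-02, -5.25374594e-05]), 'eef_pos': array([ 162.94731617, -603.19868413,  214.22135399]), 'tcp_rot': array([-3.14079137e+00, -6.37818040e-05,  2.63820937e-01]), 'ft_force': array([-0.32850102,  0.36206441, -0.31221182]), 'moment': array([-0.02722525, -0.00084565, -0.03331703]), 'grip_force': 0.0, 'opening': 1.000582916901825}
```

View pics/scene0.png

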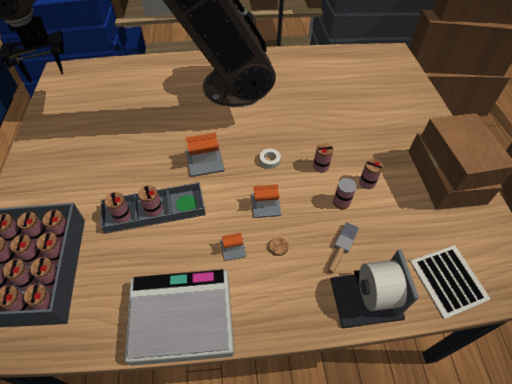

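View pics/side0.png

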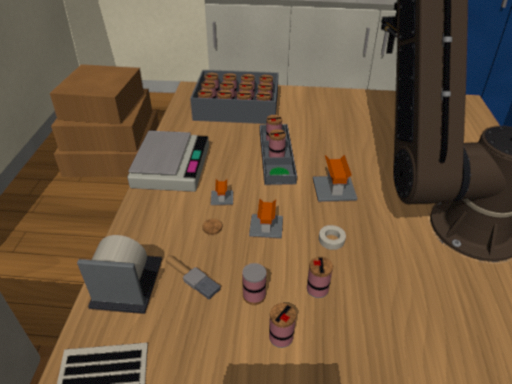

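The scene view shows the upside-down (grey-topped) canister at px (345,193) and the good ones at (323,158) and (371,173). The middle-sized cradle is at (266,200), the green disc at (185,202) and the packed canisters at (118,205) and (150,197). The side view agrees: canister (254,283), cradle (267,215), disc (279,172).

Run:
```python
from h import *
import pickle
D=pickle.load(open("d0.pkl","rb"))
np.set_printoptions(precision=1,suppress=True)
for n,pts in {"scene":dict(can=(345,193),g1=(323,158),g2=(371,173),cr=(266,200),p1=(118,205),p2=(150,197),disc=(185,202)),
 "side":dict(can=(254,283),g1=(319,277),g2=(283,325),cr=(267,215),disc=(279,172),p1=(277,141))}.items():
    c=D[n]; W,m=grid(c); hsv=cv2.cvtColor(c["image"],cv2.COLOR_RGB2HSV)
    H,S,V=[hsv[...,i].astype(int) for i in range(3)]
    for k,(u,v) in pts.items():
        b=np.zeros(W.shape[:2],bool); b[max(0,v-32):v+32,max(0,u-32):u+32]=1
        z=W[...,2]
        if k in("can","g1","g2","p1","p2"):
            # top face
            mk=b&(z>79)&(z<90)
            lab=cv2.connectedComponents(mk.astype(np.uint8))[1]
            ids,ct=np.unique(lab[v-22:v+10,u-10:u+10][mk[v-22:v+10,u-10:u+10]],return_counts=True)
            mk=lab==ids[ct.argmax()]
            q=W[mk]; (cx,cy),r=cv2.minEnclosingCircle(q[:,:2].astype(np.float32)); print(n,k,"top",mk.sum(),q.mean(0),cx,cy,r, q.min(0),q.max(0))
        elif k=="disc":
            mk=b&(H>45)&(H<80)&(S>150); q=W[mk]; print(n,k,mk.sum(),np.nanmean(q,0),np.nanmin(q,0),np.nanmax(q,0))
        else:
            mk=b&(S>180)&(H<15)&(V>120); q=W[mk]; q=q[q[:,2]>45]; print(n,k,"orange",len(q),q.min(0),q.max(0),q.mean(0))
            t=q[q[:,2]>62]; print(" rims",len(t),cv2.minAreaRect(t[:,:2].astype(np.float32)))
            mk=b&(S<90)&(z>1.5)&(z<16); lab=cv2.connectedComponents(mk.astype(np.uint8))[1]
            ct=np.bincount(lab.ravel()); ct[0]=0; q=W[lab==ct.argmax()]
            print(" plate",len(q),cv2.minAreaRect(q[:,:2].astype(np.float32)),q[:,2].mean())
```

```text
scene can top 217 [583.  270.   83.7] 581.9390258789062 272.4442443847656 26.574356079101562 [557.2 246.3  79.4] [607.8 294.5  88.7]
scene g1 top 189 [440.  239.9  84.1] 437.1105651855469 239.64796447753906 28.077444076538086 [411.2 215.2  79.1] [463.9 265.1  89.2]
scene g2 top 193 [517.9 369.2  84.4] 516.048583984375 371.0149841308594 27.282011032104492 [491.3 344.9  79.3] [541.8 394.6  87.9]
scene cr orange 297 [546.7  12.   51.1] [591.2  78.9  70.9] [565.4  45.2  61. ]
 rims 103 ((569.1470947265625, 45.44010543823242), (65.82454681396484, 44.33506393432617), 88.5052719116211)
 plate 383 ((570.5031127929688, 45.23802185058594), (80.1674575805664, 85.28279113769531), 88.73637390136719) 7.717348459336177
scene p1 top 249 [ 572.6 -367.3   86.7] 570.52587890625 -368.9877014160156 26.66055679321289 [ 544.5 -393.    79.3] [ 596.8 -342.7   90. ]
scene p2 top 251 [ 558.7 -278.1   86.8] 555.8743286132812 -278.2184753417969 26.9988956451416 [ 530.7 -304.7   79.1] [ 582.9 -252.6   89.9]
scene disc 222 [ 542.8 -185.1    5.5] [ 517.  -211.1    0.8] [ 567.7 -158.1   10.5]
side can top 375 [581.1
[... 208 characters left out ...]
13.   79.2] [463.  264.7  88.2]
side g2 top 490 [515.9 372.2  83.4] 515.7657470703125 370.66680908203125 26.76308250427246 [491.2 344.6  79. ] [540.9 397.3  87.5]
side cr orange 343 [545.9   9.1  45.1] [590.4  81.7  68.8] [568.4  48.4  59.3]
 rims 95 ((568.189453125, 45.44786071777344), (71.80632781982422, 44.459110260009766), 88.70509338378906)
 plate 520 ((568.3155517578125, 46.98191833496094), (82.53117370605469, 86.03357696533203), 88.14268493652344) 6.6531180806566175
side disc 96 [ 543.9 -195.7    4.3] [ 515.2 -214.3    0.3] [ 570.2 -175.5    7.7]
side p1 top 147 [ 555.6 -273.7   85.2] 557.4192504882812 -277.05804443359375 27.14023208618164 [ 530.4 -301.8   79.3] [ 580.6 -251.1   90. ]
```

>>> step_arm --jaw -1 --plan '[{"x": 0.77,"y": -0.42,"z": -0.12},{"x": 0.77,"y": -0.42,"z": -0.12},{"x": 0.77,"y": -0.42,"z": -0.12},{"x": 0.77,"y": -0.42,"z": -0.12},{"x": 0.77,"y": -0.42,"z": -0.12},{"x": 0.77,"y": -0.42,"z": -0.12},{"x": 0.77,"y": -0.42,"z": -0.12},{"x": 0.77,"y": -0.42,"z": -0.12},{"x": 0.77,"y": -0.42,"z": -0.12},{"x": 0.77,"y": -0.42,"z": -0.12}]'

```text
schema error: expected keys x, y, z, rx, ry, rz
```

>>> step_arm --plan '[{"x": 0.77,"y": -0.42,"z": -0.12},{"x": 0.77,"y": -0.42,"z": -0.12},{"x": 0.77,"y": -0.42,"z": -0.12},{"x": 0.77,"y": -0.42,"z": -0.12},{"x": 0.77,"y": -0.42,"z": -0.12},{"x": 0.77,"y": -0.42,"z": -0.12},{"x": 0.77,"y": -0.42,"z": -0.12},{"x": 0.77,"y": -0.42,"z": -0.12},{"x": 0.77,"y": -0.42,"z": -0.12},{"x": 0.77,"y": -0.42,"z": -0.12}]'

```text
schema error: expected keys x, y, z, rx, ry, rz
```

>>> step_arm --plan '[{"rz": -1},{"rz": -1},{"rz": -1},{"rz": -1},{"rz": -1},{"rz": -1},{"rz": -1},{"rz": -1},{"rz": -1},{"rz": -1}]'

```text
schema error: expected keys x, y, z, rx, ry, rz
```

>>> step_arm --jaw -1 --plan '[{"x": 0.77,"y": -0.42,"z": -0.12,"rx": 0,"ry": 0,"rz": 0},{"x": 0.77,"y": -0.42,"z": -0.12,"rx": 0,"ry": 0,"rz": 0},{"x": 0.77,"y": -0.42,"z": -0.12,"rx": 0,"ry": 0,"rz": 0},{"x": 0.77,"y": -0.42,"z": -0.12,"rx": 0,"ry": 0,"rz": 0},{"x": 0.77,"y": -0.42,"z": -0.12,"rx": 0,"ry": 0,"rz": 0},{"x": 0.77,"y": -0.42,"z": -0.12,"rx": 0,"ry": 0,"rz": 0},{"x": 0.77,"y": -0.42,"z": -0.12,"rx": 0,"ry": 0,"rz": 0},{"x": 0.77,"y": -0.42,"z": -0.12,"rx": 0,"ry": 0,"rz": 0},{"x": 0.77,"y": -0.42,"z": -0.12,"rx": 0,"ry": 0,"rz": 0},{"x": 0.77,"y": -0.42,"z": -0.12,"rx": 0,"ry": 0,"rz": 0}]'

```text
t: 0.98
eef_pos: [322.1, -450.9, 244.6]
tcp_rot: [-3.141, 0.0, 0.264]
ft_force: [-0.6, 0.1, -0.7]
opening: 1.002
grip_force: 0.0
```

>>> step_arm --plan '[{"x": 0.77,"y": -0.42,"z": -0.12,"rx": 0,"ry": 0,"rz": 0},{"x": 0.77,"y": -0.42,"z": -0.12,"rx": 0,"ry": 0,"rz": 0},{"x": 0.77,"y": -0.42,"z": -0.12,"rx": 0,"ry": 0,"rz": 0},{"x": 0.77,"y": -0.42,"z": -0.12,"rx": 0,"ry": 0,"rz": 0},{"x": 0.77,"y": -0.42,"z": -0.12,"rx": 0,"ry": 0,"rz": 0},{"x": 0.77,"y": -0.42,"z": -0.12,"rx": 0,"ry": 0,"rz": 0},{"x": 0.77,"y": -0.42,"z": -0.12,"rx": 0,"ry": 0,"rz": 0},{"x": 0.77,"y": -0.42,"z": -0.12,"rx": 0,"ry": 0,"rz": 0},{"x": 0.77,"y": -0.42,"z": -0.12,"rx": 0,"ry": 0,"rz": 0},{"x": 0.77,"y": -0.42,"z": -0.12,"rx": 0,"ry": 0,"rz": 0}]'

```text
t: 1.82
eef_pos: [480.5, -299.3, 274.6]
tcp_rot: [-3.141, 0.0, 0.264]
ft_force: [-0.1, -0.8, -0.8]
opening: 1.002
grip_force: 0.0
```

>>> step_arm --plan '[{"x": 0,"y": 0,"z": 0,"rx": 0,"ry": 0,"rz": -1},{"x": 0,"y": 0,"z": 0,"rx": 0,"ry": 0,"rz": -1},{"x": 0,"y": 0,"z": 0,"rx": 0,"ry": 0,"rz": -1},{"x": 0,"y": 0,"z": 0,"rx": 0,"ry": 0,"rz": -1},{"x": 0,"y": 0,"z": 0,"rx": 0,"ry": 0,"rz": -1},{"x": 0,"y": 0,"z": 0,"rx": 0,"ry": 0,"rz": -1},{"x": 0,"y": 0,"z": 0,"rx": 0,"ry": 0,"rz": -1},{"x": 0,"y": 0,"z": 0,"rx": 0,"ry": 0,"rz": -1},{"x": 0,"y": 0,"z": 0,"rx": 0,"ry": 0,"rz": -1},{"x": 0,"y": 0,"z": 0,"rx": 0,"ry": 0,"rz": -1}]'

```text
t: 2.65
eef_pos: [479.8, -300.2, 274.4]
tcp_rot: [-3.141, -0.0, 1.269]
ft_force: [0.2, 0.5, 0.2]
opening: 1.001
grip_force: 0.0
```

>>> step_arm --plan '[{"x": 0,"y": 0,"z": 0,"rx": 0,"ry": 0,"rz": -1},{"x": 0,"y": 0,"z": 0,"rx": 0,"ry": 0,"rz": -1},{"x": 0,"y": 0,"z": 0,"rx": 0,"ry": 0,"rz": -1},{"x": 0,"y": 0,"z": 0,"rx": 0,"ry": 0,"rz": -0.07},{"x": 0.9,"y": 0.2,"z": 0,"rx": 0,"ry": 0,"rz": 0},{"x": 0.9,"y": 0.2,"z": 0,"rx": 0,"ry": 0,"rz": 0},{"x": 0.9,"y": 0.2,"z": 0,"rx": 0,"ry": 0,"rz": 0},{"x": 0.9,"y": 0.2,"z": 0,"rx": 0,"ry": 0,"rz": 0},{"x": 0.9,"y": 0.2,"z": 0,"rx": 0,"ry": 0,"rz": 0},{"x": 0.9,"y": 0.2,"z": 0,"rx": 0,"ry": 0,"rz": 0}]'

```text
t: 3.48
eef_pos: [510.0, -164.1, 274.5]
tcp_rot: [-3.141, -0.0, 1.567]
ft_force: [0.7, 0.1, 0.4]
opening: 1.003
grip_force: 0.0
```

>>> step_arm --plan '[{"x": 1,"y": 0.16,"z": 0,"rx": 0,"ry": 0,"rz": 0},{"x": 1,"y": 0.16,"z": 0,"rx": 0,"ry": 0,"rz": 0},{"x": 1,"y": 0.16,"z": 0,"rx": 0,"ry": 0,"rz": 0},{"x": 1,"y": 0.16,"z": 0,"rx": 0,"ry": 0,"rz": 0},{"x": 1,"y": 0.16,"z": 0,"rx": 0,"ry": 0,"rz": 0},{"x": 1,"y": 0.16,"z": 0,"rx": 0,"ry": 0,"rz": 0},{"x": 1,"y": 0.16,"z": 0,"rx": 0,"ry": 0,"rz": 0},{"x": 1,"y": 0.16,"z": 0,"rx": 0,"ry": 0,"rz": 0},{"x": 1,"y": 0.16,"z": 0,"rx": 0,"ry": 0,"rz": 0},{"x": 1,"y": 0.16,"z": 0,"rx": 0,"ry": 0,"rz": 0}]'

```text
t: 4.32
eef_pos: [549.9, 86.0, 274.5]
tcp_rot: [-3.141, 0.0, 1.567]
ft_force: [1.3, 0.7, -0.1]
opening: 1.003
grip_force: 0.0
```

>>> step_arm --plan '[{"x": 1,"y": 0.16,"z": 0,"rx": 0,"ry": 0,"rz": 0},{"x": 1,"y": 0.16,"z": 0,"rx": 0,"ry": 0,"rz": 0},{"x": 1,"y": 0.16,"z": 0,"rx": 0,"ry": 0,"rz": 0},{"x": 1,"y": 0.16,"z": 0,"rx": 0,"ry": 0,"rz": 0},{"x": 1,"y": 0.16,"z": 0,"rx": 0,"ry": 0,"rz": 0},{"x": 1,"y": 0.16,"z": 0,"rx": 0,"ry": 0,"rz": 0},{"x": 1,"y": 0.16,"z": 0,"rx": 0,"ry": 0,"rz": 0},{"x": 1,"y": 0.16,"z": 0,"rx": 0,"ry": 0,"rz": 0},{"x": 0,"y": 0,"z": 0,"rx": 0,"ry": 0,"rz": 0},{"x": 0,"y": 0,"z": 0,"rx": 0,"ry": 0,"rz": 0}]'

```text
t: 5.15
eef_pos: [581.6, 285.6, 273.9]
tcp_rot: [-3.141, 0.0, 1.57]
ft_force: [-0.3, -0.2, 0.3]
opening: 0.999
grip_force: 0.0
```

>>> step_arm --plan '[{"x": 0,"y": 0,"z": 0,"rx": 0,"ry": 0.98,"rz": 0},{"x": 0,"y": 0,"z": 0,"rx": 0,"ry": 0.98,"rz": 0},{"x": 0,"y": 0,"z": 0,"rx": 0,"ry": 0.98,"rz": 0},{"x": 0,"y": 0,"z": 0,"rx": 0,"ry": 0.98,"rz": 0},{"x": 0,"y": 0,"z": 0,"rx": 0,"ry": 0.98,"rz": 0},{"x": 0,"y": 0,"z": 0,"rx": 0,"ry": 0.98,"rz": 0},{"x": 0,"y": 0,"z": 0,"rx": 0,"ry": 0.98,"rz": 0},{"x": 0,"y": 0,"z": 0,"rx": 0,"ry": 0.98,"rz": 0},{"x": 0,"y": 0,"z": 0,"rx": 0,"ry": 0,"rz": 0},{"x": 0,"y": 0,"z": 0,"rx": 0,"ry": 0,"rz": 0}]'

```text
t: 5.98
eef_pos: [582.1, 283.0, 274.0]
tcp_rot: [-3.138, -0.781, 1.565]
ft_force: [-0.7, -0.1, -0.2]
opening: 1.0
grip_force: 0.0
```

```bash
cat >> h.py <<'E'
from scipy.spatial.transform import Rotation as Ro
def rot(s): return Ro.from_euler("xyz",s["tcp_rot"]).as_matrix()
def to(p,th=None,yaw=90):
    """tool-frame shift, units, to TCP target p; residual turn to tilt th (deg, +: toward +y) and yaw"""
    s=state(); R=rot(s); d=R.T@(np.array(p)-s["eef_pos"])/25
    np.set_printoptions(precision=3,suppress=True)
    print("pos",s["eef_pos"],"t",s["t"],"joints",s["joints"]); print("shift units",d)
    if th is not None:
        T=(Ro.from_euler("z",yaw-90,degrees=True)*Ro.from_euler("x",th,degrees=True)*Ro.from_euler("xyz",[180,0,90],degrees=True)).as_matrix()
        print("turn units",Ro.from_matrix(R.T@T).as_rotvec()*10)
E
python3 -c "
from h import *
to([581.5,285,31],45)"
```

```text
pos [582.137 283.006 273.981] t 5.9833 joints [ 0.044  0.46   1.673  0.878  1.154 -0.387]
shift units [-6.785 -0.004  6.96 ]
turn units [ 0.008  0.045 -0.04 ]
```

>>> step_arm --plan '[{"x": -0.54,"y": 0,"z": 0.55,"rx": 0,"ry": 0,"rz": 0},{"x": -0.54,"y": 0,"z": 0.55,"rx": 0,"ry": 0,"rz": 0},{"x": -0.54,"y": 0,"z": 0.55,"rx": 0,"ry": 0,"rz": 0},{"x": -0.54,"y": 0,"z": 0.55,"rx": 0,"ry": 0,"rz": 0},{"x": -0.54,"y": 0,"z": 0.55,"rx": 0,"ry": 0,"rz": 0},{"x": -0.54,"y": 0,"z": 0.55,"rx": 0,"ry": 0,"rz": 0},{"x": -0.54,"y": 0,"z": 0.55,"rx": 0,"ry": 0,"rz": 0},{"x": -0.54,"y": 0,"z": 0.55,"rx": 0,"ry": 0,"rz": 0},{"x": -0.54,"y": 0,"z": 0.55,"rx": 0,"ry": 0,"rz": 0},{"x": -0.54,"y": 0,"z": 0.55,"rx": 0,"ry": 0,"rz": 0}]'

```text
t: 6.82
eef_pos: [582.0, 286.8, 81.7]
tcp_rot: [3.14, -0.781, 1.573]
ft_force: [0.2, -0.0, 0.6]
opening: 1.001
grip_force: 0.0
```

>>> step_arm --plan '[{"x": -0.2,"y": 0,"z": 0.2,"rx": 0,"ry": 0,"rz": 0},{"x": -0.2,"y": 0,"z": 0.2,"rx": 0,"ry": 0,"rz": 0},{"x": -0.2,"y": 0,"z": 0.2,"rx": 0,"ry": 0,"rz": 0},{"x": -0.2,"y": 0,"z": 0.2,"rx": 0,"ry": 0,"rz": 0},{"x": -0.2,"y": 0,"z": 0.2,"rx": 0,"ry": 0,"rz": 0},{"x": -0.2,"y": 0,"z": 0.2,"rx": 0,"ry": 0,"rz": 0},{"x": 0,"y": 0,"z": 0,"rx": 0,"ry": 0,"rz": 0},{"x": 0,"y": 0,"z": 0,"rx": 0,"ry": 0,"rz": 0},{"x": 0,"y": 0,"z": 0,"rx": 0,"ry": 0,"rz": 0},{"x": 0,"y": 0,"z": 0,"rx": 0,"ry": 0,"rz": 0}]'

```text
t: 7.65
eef_pos: [582.1, 286.2, 39.9]
tcp_rot: [3.141, -0.784, 1.571]
ft_force: [0.4, -0.4, 0.2]
opening: 1.002
grip_force: 0.0
```

```bash
python3 -c "
from h import *
to([581.5,285,31],45)
a=read_camera('side');b=read_camera('scene')
cv2.imwrite('pics/p1.png',cv2.cvtColor(np.hstack([cv2.resize(a['image'][180:380,150:400],(400,320)),cv2.resize(b['image'][100:260,230:430],(400,320))]),cv2.COLOR_RGB2BGR))"
```

```text
pos [582.078 286.161  39.856] t 7.65 joints [ 0.048  0.79   1.826  1.139  0.889 -0.87 ]
shift units [-0.283 -0.023  0.218]
turn units [0.004 0.014 0.004]
```

View pics/p1.png

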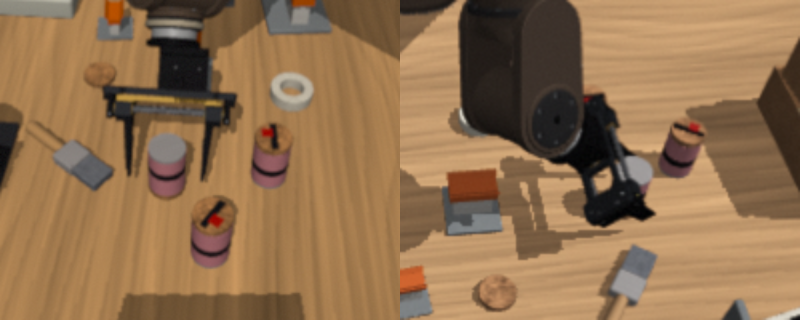

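Left: the fingers straddle the grey-topped canister (px 165,165) clear of its neighbours. Right: the gripper comes from the cradle side, clear of everything.

>>> step_arm --plan '[{"x": -0.07,"y": 0,"z": 0.06,"rx": 0,"ry": 0,"rz": 0},{"x": -0.07,"y": 0,"z": 0.06,"rx": 0,"ry": 0,"rz": 0},{"x": -0.07,"y": 0,"z": 0.05,"rx": 0,"ry": 0,"rz": 0},{"x": -0.07,"y": 0,"z": 0.05,"rx": 0,"ry": 0,"rz": 0},{"x": 0,"y": 0,"z": 0,"rx": 0,"ry": 0,"rz": 0},{"x": 0,"y": 0,"z": 0,"rx": 0,"ry": 0,"rz": 0},{"x": 0,"y": 0,"z": 0,"rx": 0,"ry": 0,"rz": 0},{"x": 0,"y": 0,"z": 0,"rx": 0,"ry": 0,"rz": 0},{"x": 0,"y": 0,"z": 0,"rx": 0,"ry": 0,"rz": 0},{"x": 0,"y": 0,"z": 0,"rx": 0,"ry": 0,"rz": 0}]'

```text
t: 8.58
eef_pos: [582.0, 285.1, 30.7]
tcp_rot: [3.141, -0.784, 1.571]
ft_force: [-0.2, 0.6, -0.0]
opening: 1.002
grip_force: 0.0
```

>>> step_arm --jaw 1 --plan '[{"x": 0,"y": 0,"z": 0,"rx": 0,"ry": 0,"rz": 0},{"x": 0,"y": 0,"z": 0,"rx": 0,"ry": 0,"rz": 0},{"x": 0,"y": 0,"z": 0,"rx": 0,"ry": 0,"rz": 0},{"x": 0,"y": 0,"z": 0,"rx": 0,"ry": 0,"rz": 0},{"x": 0,"y": 0,"z": 0,"rx": 0,"ry": 0,"rz": 0},{"x": 0,"y": 0,"z": 0,"rx": 0,"ry": 0,"rz": 0},{"x": 0,"y": 0,"z": 0,"rx": 0,"ry": 0,"rz": 0},{"x": 0,"y": 0,"z": 0,"rx": 0,"ry": 0,"rz": 0},{"x": 0,"y": 0,"z": 0,"rx": 0,"ry": 0,"rz": 0},{"x": 0,"y": 0,"z": 0,"rx": 0,"ry": 0,"rz": 0}]'

```text
t: 9.42
eef_pos: [581.9, 285.1, 30.6]
tcp_rot: [-3.142, -0.784, 1.571]
ft_force: [-0.5, 0.7, 0.4]
opening: 0.542
grip_force: 30.0
```

>>> step_arm --plan '[{"x": 0,"y": 0,"z": 0,"rx": 0,"ry": 0,"rz": 0},{"x": 0,"y": 0,"z": 0,"rx": 0,"ry": 0,"rz": 0},{"x": 0,"y": 0,"z": 0,"rx": 0,"ry": 0,"rz": 0},{"x": 0,"y": 0,"z": 0,"rx": 0,"ry": 0,"rz": 0},{"x": 0,"y": 0,"z": 0,"rx": 0,"ry": 0,"rz": 0},{"x": 0,"y": 0,"z": 0,"rx": 0,"ry": 0,"rz": 0},{"x": 0.1,"y": 0,"z": -0.1,"rx": 0,"ry": 0,"rz": 0},{"x": 0.2,"y": 0,"z": -0.2,"rx": 0,"ry": 0,"rz": 0},{"x": 0.3,"y": 0,"z": -0.3,"rx": 0,"ry": 0,"rz": 0},{"x": 0.4,"y": 0,"z": -0.4,"rx": 0,"ry": 0,"rz": 0}]'

```text
t: 10.25
eef_pos: [581.7, 285.1, 66.5]
tcp_rot: [-3.14, -0.784, 1.57]
ft_force: [0.7, -0.3, -1.1]
opening: 0.542
grip_force: 30.0
```

>>> step_arm --plan '[{"x": 0.4,"y": 0,"z": -0.4,"rx": 0,"ry": 0,"rz": 0},{"x": 0.4,"y": 0,"z": -0.4,"rx": 0,"ry": 0,"rz": 0},{"x": 0,"y": 0,"z": -0.9,"rx": 0,"ry": 0,"rz": 0},{"x": 0,"y": 0,"z": -0.9,"rx": 0,"ry": 0,"rz": 0},{"x": 0,"y": 0,"z": -0.9,"rx": 0,"ry": 0,"rz": 0},{"x": 0,"y": 0,"z": -0.9,"rx": 0,"ry": 0,"rz": 0},{"x": 0,"y": 0,"z": -0.9,"rx": 0,"ry": 0,"rz": 0},{"x": 0,"y": 0,"z": -0.9,"rx": 0,"ry": 0,"rz": 0},{"x": 0,"y": 0,"z": -0.9,"rx": 0,"ry": 0,"rz": 0},{"x": 0,"y": 0,"z": -0.9,"rx": 0,"ry": 0,"rz": 0}]'

```text
t: 11.08
eef_pos: [581.5, 157.2, 223.5]
tcp_rot: [3.141, -0.783, 1.571]
ft_force: [-0.1, 0.2, -0.8]
opening: 0.543
grip_force: 30.0
```

>>> step_arm --plan '[{"x": 0,"y": 0,"z": 0,"rx": 0,"ry": -0.98,"rz": 0},{"x": 0,"y": 0,"z": 0,"rx": 0,"ry": -0.98,"rz": 0},{"x": 0,"y": 0,"z": 0,"rx": 0,"ry": -0.98,"rz": 0},{"x": 0,"y": 0,"z": 0,"rx": 0,"ry": -0.98,"rz": 0},{"x": 0,"y": 0,"z": 0,"rx": 0,"ry": -0.98,"rz": 0},{"x": 0,"y": 0,"z": 0,"rx": 0,"ry": -0.98,"rz": 0},{"x": 0,"y": 0,"z": 0,"rx": 0,"ry": -0.98,"rz": 0},{"x": 0,"y": 0,"z": 0,"rx": 0,"ry": -0.98,"rz": 0},{"x": 0,"y": 0,"z": 0,"rx": 0,"ry": 0,"rz": 0},{"x": 0,"y": 0,"z": 0,"rx": 0,"ry": 0,"rz": 0}]'

```text
t: 11.92
eef_pos: [581.5, 159.2, 222.5]
tcp_rot: [3.141, -0.002, 1.572]
ft_force: [0.5, -0.8, -1.3]
opening: 0.543
grip_force: 30.0
```

>>> step_arm --plan '[{"x": 0,"y": 0,"z": 0,"rx": 0,"ry": -0.98,"rz": 0},{"x": 0,"y": 0,"z": 0,"rx": 0,"ry": -0.98,"rz": 0},{"x": 0,"y": 0,"z": 0,"rx": 0,"ry": -0.98,"rz": 0},{"x": 0,"y": 0,"z": 0,"rx": 0,"ry": -0.98,"rz": 0},{"x": 0,"y": 0,"z": 0,"rx": 0,"ry": -0.98,"rz": 0},{"x": 0,"y": 0,"z": 0,"rx": 0,"ry": -0.98,"rz": 0},{"x": 0,"y": 0,"z": 0,"rx": 0,"ry": -0.98,"rz": 0},{"x": 0,"y": 0,"z": 0,"rx": 0,"ry": -0.98,"rz": 0},{"x": 0,"y": 0,"z": 0,"rx": 0,"ry": 0,"rz": 0},{"x": 0,"y": 0,"z": 0,"rx": 0,"ry": 0,"rz": 0}]'

```text
t: 12.75
eef_pos: [581.5, 157.9, 220.6]
tcp_rot: [-3.137, 0.78, 1.574]
ft_force: [-0.6, 0.2, -1.2]
opening: 0.541
grip_force: 30.0
```

```bash
python3 -c "
from h import *
to([568.7,32,140],-45,88.7)
a=read_camera('side');b=read_camera('scene')
W,m=grid(a)
cv2.imwrite('pics/p2.png',cv2.cvtColor(np.hstack([cv2.resize(a['image'][100:350,120:400],(400,357)),cv2.resize(b['image'][40:290,170:450],(400,357))]),cv2.COLOR_RGB2BGR))"
```

```text
pos [581.521 157.929 220.606] t 12.75 joints [ 0.443  0.639  1.49  -0.693  1.453  0.686]
shift units [-1.31  -0.499  5.837]
turn units [ 0.132 -0.05   0.18 ]
```

View pics/p2.png

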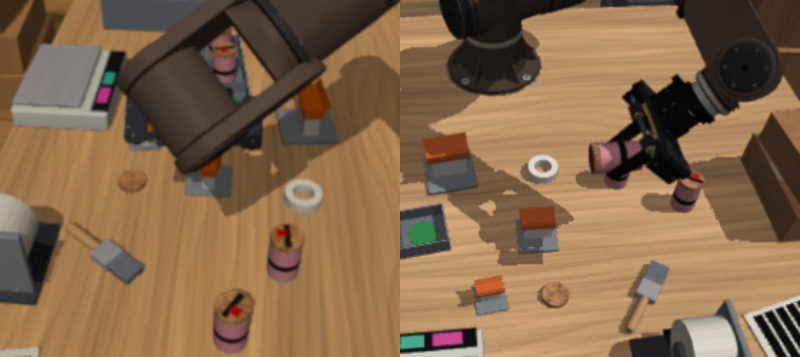

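Side view: the arm carries the canister level. Scene view: it lies horizontal at (615,158) with the cork lid toward the tray (-y), not yet over the cradle at (537,230).

>>> step_arm --plan '[{"x": -0.125,"y": -0.05,"z": 0.578,"rx": 0.013,"ry": -0.005,"rz": 0.018},{"x": -0.125,"y": -0.05,"z": 0.578,"rx": 0.013,"ry": -0.005,"rz": 0.018},{"x": -0.125,"y": -0.05,"z": 0.578,"rx": 0.013,"ry": -0.005,"rz": 0.018},{"x": -0.125,"y": -0.05,"z": 0.578,"rx": 0.013,"ry": -0.005,"rz": 0.018},{"x": -0.125,"y": -0.05,"z": 0.578,"rx": 0.013,"ry": -0.005,"rz": 0.018},{"x": -0.125,"y": -0.05,"z": 0.578,"rx": 0.013,"ry": -0.005,"rz": 0.018},{"x": -0.125,"y": -0.05,"z": 0.578,"rx": 0.013,"ry": -0.005,"rz": 0.018},{"x": -0.125,"y": -0.05,"z": 0.578,"rx": 0.013,"ry": -0.005,"rz": 0.018},{"x": -0.125,"y": -0.05,"z": 0.578,"rx": 0.013,"ry": -0.005,"rz": 0.018},{"x": -0.125,"y": -0.05,"z": 0.578,"rx": 0.013,"ry": -0.005,"rz": 0.018}]'

```text
t: 13.68
eef_pos: [568.2, 32.4, 142.4]
tcp_rot: [3.134, 0.786, 1.541]
ft_force: [-0.4, -0.2, -0.8]
opening: 0.541
grip_force: 30.0
```

>>> step_arm --plan '[{"x": 0,"y": 0,"z": 0,"rx": 0,"ry": 0,"rz": 0},{"x": 0,"y": 0,"z": 0,"rx": 0,"ry": 0,"rz": 0},{"x": 0.2,"y": 0,"z": 0.2,"rx": 0,"ry": 0,"rz": 0},{"x": 0.2,"y": 0,"z": 0.2,"rx": 0,"ry": 0,"rz": 0},{"x": 0.2,"y": 0,"z": 0.2,"rx": 0,"ry": 0,"rz": 0},{"x": 0.2,"y": 0,"z": 0.2,"rx": 0,"ry": 0,"rz": 0},{"x": 0.2,"y": 0,"z": 0.2,"rx": 0,"ry": 0,"rz": 0},{"x": 0.2,"y": 0,"z": 0.2,"rx": 0,"ry": 0,"rz": 0},{"x": 0,"y": 0,"z": 0,"rx": 0,"ry": 0,"rz": 0},{"x": 0,"y": 0,"z": 0,"rx": 0,"ry": 0,"rz": 0}]'

```text
t: 14.52
eef_pos: [568.3, 33.7, 98.8]
tcp_rot: [3.138, 0.789, 1.546]
ft_force: [0.2, -0.5, -1.4]
opening: 0.541
grip_force: 30.0
```

```bash
python3 -c "
from h import *
to([568.7,34,71.6],-45,88.7)
b=read_camera('scene'); a=read_camera('side')
cv2.imwrite('pics/p3.png',cv2.cvtColor(np.hstack([cv2.resize(a['image'][130:280,190:360],(400,353)),cv2.resize(b['image'][130:280,190:360],(400,353))]),cv2.COLOR_RGB2BGR))
for c,n in((a,'side'),(b,'scene')):
    W,m=grid(c); hsv=cv2.cvtColor(c['image'],cv2.COLOR_RGB2HSV).astype(int); H,S,V=[hsv[...,i] for i in range(3)]
    w=(abs(W[...,0]-568)<60)&(abs(W[...,1]-45)<60)&(W[...,2]>60)&(W[...,2]<160)
    p=w&((H>160)|(H<6))&(S>50)&(S<150); q=W[p]
    print(n,len(q), np.percentile(q,[2,50,98],axis=0) if len(q) else '')
"
```

```text
pos [568.34   33.738  98.788] t 14.5167 joints [ 0.27   0.721  1.742 -0.849  1.136  0.85 ]
shift units [0.78  0.011 0.758]
turn units [ 0.024  0.04  -0.012]
side 0 
scene 348 [[550.766  16.132 107.569]
 [581.549  39.642 136.376]
 [603.204  74.627 143.111]]
```

View pics/p3.png

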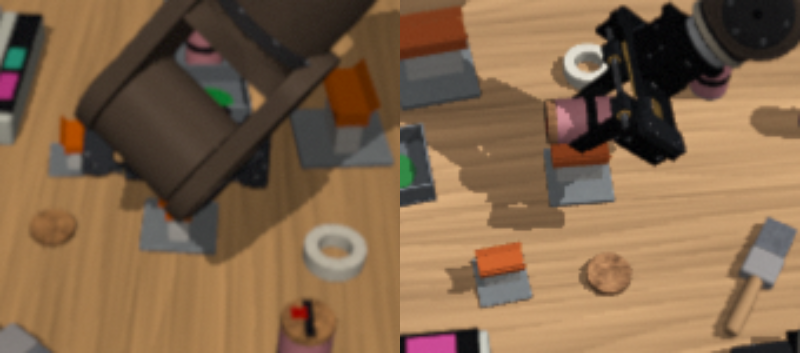

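The canister is held over the middle cradle: scene view, canister (580,115) above trough (580,150), lid toward -y. Descending now, slowly, watching the force.

>>> step_arm --plan '[{"x": 0.08,"y": 0,"z": 0.08,"rx": 0,"ry": 0,"rz": 0},{"x": 0.08,"y": 0,"z": 0.08,"rx": 0,"ry": 0,"rz": 0},{"x": 0.08,"y": 0,"z": 0.08,"rx": 0,"ry": 0,"rz": 0},{"x": 0.08,"y": 0,"z": 0.08,"rx": 0,"ry": 0,"rz": 0},{"x": 0.08,"y": 0,"z": 0.08,"rx": 0,"ry": 0,"rz": 0},{"x": 0.08,"y": 0,"z": 0.08,"rx": 0,"ry": 0,"rz": 0},{"x": 0.08,"y": 0,"z": 0.08,"rx": 0,"ry": 0,"rz": 0},{"x": 0.08,"y": 0,"z": 0.08,"rx": 0,"ry": 0,"rz": 0},{"x": 0,"y": 0,"z": 0,"rx": 0,"ry": 0,"rz": 0},{"x": 0,"y": 0,"z": 0,"rx": 0,"ry": 0,"rz": 0}]'

```text
t: 15.45
eef_pos: [568.5, 33.6, 76.5]
tcp_rot: [3.137, 0.789, 1.546]
ft_force: [-0.1, -0.3, -2.0]
opening: 0.542
grip_force: 30.0
```

>>> step_arm --plan '[{"x": 0.02,"y": 0,"z": 0.02,"rx": 0,"ry": 0,"rz": 0},{"x": 0.02,"y": 0,"z": 0.02,"rx": 0,"ry": 0,"rz": 0},{"x": 0.02,"y": 0,"z": 0.02,"rx": 0,"ry": 0,"rz": 0},{"x": 0,"y": 0,"z": 0,"rx": 0,"ry": 0,"rz": 0},{"x": 0,"y": 0,"z": 0,"rx": 0,"ry": 0,"rz": 0},{"x": 0,"y": 0,"z": 0,"rx": 0,"ry": 0,"rz": 0},{"x": 0,"y": 0,"z": 0,"rx": 0,"ry": 0,"rz": 0},{"x": 0,"y": 0,"z": 0,"rx": 0,"ry": 0,"rz": 0},{"x": 0,"y": 0,"z": 0,"rx": 0,"ry": 0,"rz": 0},{"x": 0,"y": 0,"z": 0,"rx": 0,"ry": 0,"rz": 0}]'

```text
t: 16.28
eef_pos: [568.6, 33.6, 74.6]
tcp_rot: [3.136, 0.789, 1.545]
ft_force: [0.5, 0.2, -1.3]
opening: 0.542
grip_force: 30.0
```

>>> step_arm --plan '[{"x": 0.02,"y": 0,"z": 0.02,"rx": 0,"ry": 0,"rz": 0},{"x": 0.02,"y": 0,"z": 0.02,"rx": 0,"ry": 0,"rz": 0},{"x": 0.02,"y": 0,"z": 0.02,"rx": 0,"ry": 0,"rz": 0},{"x": 0,"y": 0,"z": 0,"rx": 0,"ry": 0,"rz": 0},{"x": 0,"y": 0,"z": 0,"rx": 0,"ry": 0,"rz": 0},{"x": 0,"y": 0,"z": 0,"rx": 0,"ry": 0,"rz": 0},{"x": 0,"y": 0,"z": 0,"rx": 0,"ry": 0,"rz": 0},{"x": 0,"y": 0,"z": 0,"rx": 0,"ry": 0,"rz": 0},{"x": 0,"y": 0,"z": 0,"rx": 0,"ry": 0,"rz": 0},{"x": 0,"y": 0,"z": 0,"rx": 0,"ry": 0,"rz": 0}]'

```text
t: 17.12
eef_pos: [568.6, 33.6, 72.5]
tcp_rot: [3.137, 0.789, 1.545]
ft_force: [-0.2, -0.1, -1.4]
opening: 0.539
grip_force: 30.0
```

```bash
python3 -c "
from h import *
to([568.7,34,71.6],-45,88.7)
print(state()['ft_force'],state()['moment'])"
```

```text
pos [568.553  33.593  72.484] t 17.1167 joints [ 0.27   0.761  1.751 -0.867  1.103  0.891]
shift units [0.037 0.005 0.013]
turn units [ 0.031  0.037 -0.02 ]
[-0.18  -0.136 -1.363] [ 0.504 -0.14  -0.021]
```

>>> step_arm --plan '[{"x": 0.015,"y": 0,"z": 0.015,"rx": 0,"ry": 0,"rz": 0},{"x": 0.015,"y": 0,"z": 0.015,"rx": 0,"ry": 0,"rz": 0},{"x": 0.015,"y": 0,"z": 0.015,"rx": 0,"ry": 0,"rz": 0},{"x": 0,"y": 0,"z": 0,"rx": 0,"ry": 0,"rz": 0},{"x": 0,"y": 0,"z": 0,"rx": 0,"ry": 0,"rz": 0},{"x": 0,"y": 0,"z": 0,"rx": 0,"ry": 0,"rz": 0},{"x": 0,"y": 0,"z": 0,"rx": 0,"ry": 0,"rz": 0},{"x": 0,"y": 0,"z": 0,"rx": 0,"ry": 0,"rz": 0},{"x": 0,"y": 0,"z": 0,"rx": 0,"ry": 0,"rz": 0},{"x": 0,"y": 0,"z": 0,"rx": 0,"ry": 0,"rz": 0}]'

```text
t: 17.95
eef_pos: [568.6, 33.6, 70.9]
tcp_rot: [3.136, 0.789, 1.545]
ft_force: [0.0, -0.9, -1.3]
opening: 0.543
grip_force: 30.0
```

```bash
python3 -c "
from h import *
print(state()['ft_force'],state()['moment'])"
```

```text
[ 0.03589169 -0.92208322 -1.26556753] [ 0.62725489 -0.12372826 -0.00166897]
```

>>> step_arm --plan '[{"x": 0.015,"y": 0,"z": 0.015,"rx": 0,"ry": 0,"rz": 0},{"x": 0.015,"y": 0,"z": 0.015,"rx": 0,"ry": 0,"rz": 0},{"x": 0.015,"y": 0,"z": 0.015,"rx": 0,"ry": 0,"rz": 0},{"x": 0,"y": 0,"z": 0,"rx": 0,"ry": 0,"rz": 0},{"x": 0,"y": 0,"z": 0,"rx": 0,"ry": 0,"rz": 0},{"x": 0,"y": 0,"z": 0,"rx": 0,"ry": 0,"rz": 0},{"x": 0,"y": 0,"z": 0,"rx": 0,"ry": 0,"rz": 0},{"x": 0,"y": 0,"z": 0,"rx": 0,"ry": 0,"rz": 0},{"x": 0,"y": 0,"z": 0,"rx": 0,"ry": 0,"rz": 0},{"x": 0,"y": 0,"z": 0,"rx": 0,"ry": 0,"rz": 0}]'

```text
t: 18.78
eef_pos: [568.3, 33.4, 69.9]
tcp_rot: [3.137, 0.79, 1.545]
ft_force: [-4.0, 1.4, 6.1]
opening: 0.542
grip_force: 30.0
```

```bash
python3 -c "
from h import *
print(state()['ft_force'],state()['moment'])
b=read_camera('scene');W,m=grid(b)
hsv=cv2.cvtColor(b['image'],cv2.COLOR_RGB2HSV).astype(int); H,S,V=[hsv[...,i] for i in range(3)]
w=(abs(W[...,0]-568)<60)&(abs(W[...,1]-45)<60)&(W[...,2]>60)&(W[...,2]<160)
p=w&((H>160)|(H<6))&(S>50)&(S<150); q=W[p]; print(np.percentile(q,[2,50,98],axis=0))
save(b,'p4.png')"
```

```text
[-4.04555743  1.44666933  6.07638324] [-0.10403105  0.34052893 -0.33832384]
[[547.544844    16.57360962  82.3977803 ]
 [581.15294009  40.62516487 107.53397002]
 [605.9616466   74.17916877 153.60774419]]
```

>>> step_arm --plan '[{"x": 0,"y": -0.02,"z": 0,"rx": 0,"ry": 0,"rz": 0},{"x": 0,"y": -0.02,"z": 0,"rx": 0,"ry": 0,"rz": 0},{"x": 0,"y": 0,"z": 0,"rx": 0,"ry": 0,"rz": 0},{"x": 0,"y": 0,"z": 0,"rx": 0,"ry": 0,"rz": 0},{"x": 0,"y": 0,"z": 0,"rx": 0,"ry": 0,"rz": 0},{"x": 0,"y": 0,"z": 0,"rx": 0,"ry": 0,"rz": 0},{"x": 0,"y": 0,"z": 0,"rx": 0,"ry": 0,"rz": 0},{"x": 0,"y": 0,"z": 0,"rx": 0,"ry": 0,"rz": 0},{"x": 0,"y": 0,"z": 0,"rx": 0,"ry": 0,"rz": 0},{"x": 0,"y": 0,"z": 0,"rx": 0,"ry": 0,"rz": 0}]'

```text
t: 19.67
eef_pos: [568.0, 33.6, 69.7]
tcp_rot: [3.135, 0.789, 1.545]
ft_force: [1.4, 0.1, 6.2]
opening: 0.54
grip_force: 30.0
```

>>> step_arm --jaw -1 --plan '[{"x": 0,"y": 0,"z": 0,"rx": 0,"ry": 0,"rz": 0},{"x": 0,"y": 0,"z": 0,"rx": 0,"ry": 0,"rz": 0},{"x": 0,"y": 0,"z": 0,"rx": 0,"ry": 0,"rz": 0},{"x": 0,"y": 0,"z": 0,"rx": 0,"ry": 0,"rz": 0},{"x": 0,"y": 0,"z": 0,"rx": 0,"ry": 0,"rz": 0},{"x": 0,"y": 0,"z": 0,"rx": 0,"ry": 0,"rz": 0},{"x": 0,"y": 0,"z": 0,"rx": 0,"ry": 0,"rz": 0},{"x": 0,"y": 0,"z": 0,"rx": 0,"ry": 0,"rz": 0},{"x": 0,"y": 0,"z": 0,"rx": 0,"ry": 0,"rz": 0},{"x": 0,"y": 0,"z": 0,"rx": 0,"ry": 0,"rz": 0}]'

```text
t: 20.5
eef_pos: [567.6, 33.6, 69.3]
tcp_rot: [3.137, 0.789, 1.545]
ft_force: [-0.0, 0.5, 0.0]
opening: 1.0
grip_force: 0.0
```

>>> step_arm --plan '[{"x": 0,"y": 0,"z": -0.1,"rx": 0,"ry": 0,"rz": 0},{"x": 0,"y": 0,"z": -0.3,"rx": 0,"ry": 0,"rz": 0},{"x": 0,"y": 0,"z": -0.6,"rx": 0,"ry": 0,"rz": 0},{"x": 0,"y": 0,"z": -0.8,"rx": 0,"ry": 0,"rz": 0},{"x": 0,"y": 0,"z": -0.8,"rx": 0,"ry": 0,"rz": 0},{"x": 0,"y": 0,"z": -0.8,"rx": 0,"ry": 0,"rz": 0},{"x": 0,"y": 0,"z": -0.8,"rx": 0,"ry": 0,"rz": 0},{"x": 0,"y": 0,"z": -0.8,"rx": 0,"ry": 0,"rz": 0},{"x": 0,"y": 0,"z": -0.6,"rx": 0,"ry": 0,"rz": 0},{"x": 0,"y": 0,"z": 0,"rx": 0,"ry": 0,"rz": 0}]'

```text
t: 21.33
eef_pos: [570.0, 135.3, 170.2]
tcp_rot: [3.132, 0.787, 1.544]
ft_force: [-0.3, -0.3, -0.5]
opening: 0.997
grip_force: 0.0
```

```bash
python3 -c "
from h import *
to([568,44,200],-45,88.7)
b=read_camera('scene');W,m=grid(b)
cv2.imwrite('pics/p5.png',cv2.cvtColor(cv2.resize(b['image'][110:290,150:390],(720,540)),cv2.COLOR_RGB2BGR))
w=(abs(W[...,0]-568)<32)&(abs(W[...,1]-45)<60)&(W[...,2]>88)&(W[...,2]<118)
q=W[w];print(len(q),np.percentile(q,[1,50,99],axis=0))
t=q[q[:,2]>np.percentile(q[:,2],60)];print(t.mean(0),cv2.minAreaRect(q[:,:2].astype(np.float32)))
# large cradle
hsv=cv2.cvtColor(b['image'],cv2.COLOR_RGB2HSV).astype(int)
o=(hsv[...,1]>180)&(hsv[...,0]<15)&(hsv[...,2]>110)&(W[...,0]<530)&(W[...,2]>40)&(W[...,1]<10)
print('large',W[o].min(0),W[o].max(0))"
```

```text
pos [570.024 135.309 170.222] t 21.3333 joints [ 0.42   0.673  1.584 -0.719  1.352  0.777]
shift units [-3.423  0.     1.747]
turn units [ 0.07   0.017 -0.031]
515 [[550.509   4.214  89.237]
 [580.068  44.569 106.163]
 [594.698  87.365 112.458]]
[569.41   44.807 109.84 ] ((571.6097412109375, 46.21467590332031), (84.80411529541016, 47.99343490600586), 89.50992584228516)
large [ 347.793 -174.654   73.362] [415.088 -81.741  94.785]
```

View pics/p5.png

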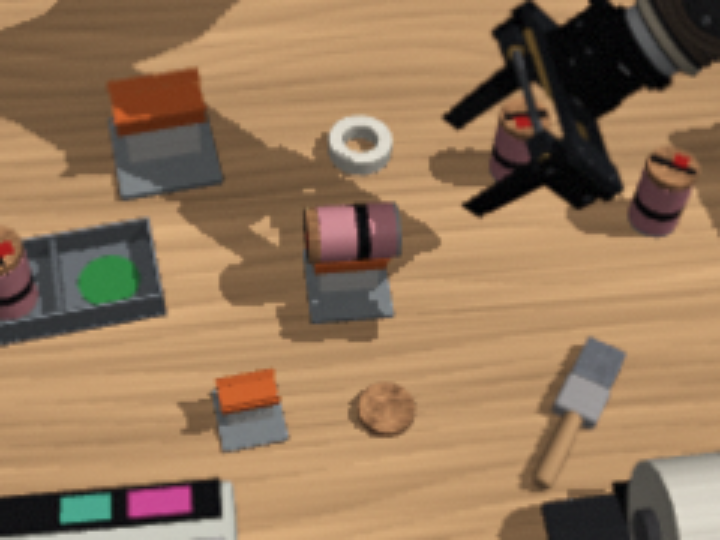

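The canister lies in the middle cradle at px (352,232), lid (left end) toward the tray, with the gripper clear. Now retaking it from the other side.

>>> step_arm --plan '[{"x": -0.416,"y": 0,"z": 0.076,"rx": 0,"ry": 0,"rz": 0},{"x": -0.416,"y": 0,"z": 0.076,"rx": 0,"ry": 0,"rz": 0},{"x": -0.416,"y": 0,"z": 0.076,"rx": 0,"ry": 0,"rz": 0},{"x": -0.416,"y": 0,"z": 0.076,"rx": 0,"ry": 0,"rz": 0},{"x": -0.416,"y": 0,"z": 0.076,"rx": 0,"ry": 0,"rz": 0},{"x": -0.416,"y": 0,"z": 0.076,"rx": 0,"ry": 0,"rz": 0},{"x": -0.416,"y": 0,"z": 0.076,"rx": 0,"ry": 0,"rz": 0},{"x": -0.416,"y": 0,"z": 0.076,"rx": 0,"ry": 0,"rz": 0},{"x": -0.416,"y": 0,"z": 0.076,"rx": 0,"ry": 0,"rz": 0},{"x": -0.416,"y": 0,"z": 0.076,"rx": 0,"ry": 0,"rz": 0}]'

```text
t: 22.22
eef_pos: [567.2, 45.4, 229.0]
tcp_rot: [3.136, 0.789, 1.545]
ft_force: [0.1, 0.3, -0.5]
opening: 0.998
grip_force: 0.0
```

>>> step_arm --plan '[{"x": 0,"y": 0,"z": 0,"rx": 0,"ry": 0.98,"rz": 0},{"x": 0,"y": 0,"z": 0,"rx": 0,"ry": 0.98,"rz": 0},{"x": 0,"y": 0,"z": 0,"rx": 0,"ry": 0.98,"rz": 0},{"x": 0,"y": 0,"z": 0,"rx": 0,"ry": 0.98,"rz": 0},{"x": 0,"y": 0,"z": 0,"rx": 0,"ry": 0.98,"rz": 0},{"x": 0,"y": 0,"z": 0,"rx": 0,"ry": 0.98,"rz": 0},{"x": 0,"y": 0,"z": 0,"rx": 0,"ry": 0.98,"rz": 0},{"x": 0,"y": 0,"z": 0,"rx": 0,"ry": 0.98,"rz": 0},{"x": 0,"y": 0,"z": 0,"rx": 0,"ry": 0.98,"rz": 0},{"x": 0,"y": 0,"z": 0,"rx": 0,"ry": 0.98,"rz": 0}]'

```text
t: 23.05
eef_pos: [567.6, 45.8, 229.4]
tcp_rot: [3.135, -0.195, 1.55]
ft_force: [0.1, -0.1, -0.5]
opening: 0.995
grip_force: 0.0
```

>>> step_arm --plan '[{"x": 0,"y": 0,"z": 0,"rx": 0,"ry": 0.98,"rz": 0},{"x": 0,"y": 0,"z": 0,"rx": 0,"ry": 0.98,"rz": 0},{"x": 0,"y": 0,"z": 0,"rx": 0,"ry": 0.98,"rz": 0},{"x": 0,"y": 0,"z": 0,"rx": 0,"ry": 0.98,"rz": 0},{"x": 0,"y": 0,"z": 0,"rx": 0,"ry": 0.98,"rz": 0},{"x": 0,"y": 0,"z": 0,"rx": 0,"ry": 0.98,"rz": 0},{"x": 0,"y": 0,"z": 0,"rx": 0,"ry": 0.98,"rz": 0},{"x": 0,"y": 0,"z": 0,"rx": 0,"ry": 0,"rz": 0},{"x": 0,"y": 0,"z": 0,"rx": 0,"ry": 0,"rz": 0},{"x": 0,"y": 0,"z": 0,"rx": 0,"ry": 0,"rz": 0}]'

```text
t: 23.88
eef_pos: [567.3, 46.1, 228.6]
tcp_rot: [3.135, -0.874, 1.554]
ft_force: [-0.6, 0.5, 0.9]
opening: 0.999
grip_force: 0.0
```

```bash
python3 -c "
from h import *
to([568,48,74],50,88.7)"
```

```text
pos [567.333  46.13  228.571] t 23.8833 joints [-0.394  0.53   1.748  0.82   1.362 -0.765]
shift units [-4.692 -0.001  4.028]
turn units [ 0.02  -0.009  0.038]
```

>>> step_arm --plan '[{"x": -0.35,"y": 0,"z": 0.3,"rx": 0,"ry": 0,"rz": 0},{"x": -0.35,"y": 0,"z": 0.3,"rx": 0,"ry": 0,"rz": 0},{"x": -0.35,"y": 0,"z": 0.3,"rx": 0,"ry": 0,"rz": 0},{"x": -0.35,"y": 0,"z": 0.3,"rx": 0,"ry": 0,"rz": 0},{"x": -0.35,"y": 0,"z": 0.3,"rx": 0,"ry": 0,"rz": 0},{"x": -0.35,"y": 0,"z": 0.3,"rx": 0,"ry": 0,"rz": 0},{"x": -0.35,"y": 0,"z": 0.3,"rx": 0,"ry": 0,"rz": 0},{"x": -0.35,"y": 0,"z": 0.3,"rx": 0,"ry": 0,"rz": 0},{"x": -0.35,"y": 0,"z": 0.3,"rx": 0,"ry": 0,"rz": 0},{"x": -0.35,"y": 0,"z": 0.3,"rx": 0,"ry": 0,"rz": 0}]'

```text
t: 24.72
eef_pos: [567.7, 47.9, 111.8]
tcp_rot: [3.136, -0.877, 1.553]
ft_force: [-0.5, 0.4, 0.6]
opening: 1.0
grip_force: 0.0
```

```bash
python3 -c "
from h import *
to([568,48,74],50,88.7)
a=read_camera('side');b=read_camera('scene')
cv2.imwrite('pics/p6.png',cv2.cvtColor(np.hstack([cv2.resize(a['image'][130:280,190:360],(400,353)),cv2.resize(b['image'][130:280,170:340],(400,353))]),cv2.COLOR_RGB2BGR))"
```

```text
pos [567.699  47.917 111.841] t 24.7167 joints [-0.392  0.7    1.823  0.878  1.202 -0.956]
shift units [-1.161  0.007  0.971]
turn units [ 0.016 -0.043  0.031]
```

View pics/p6.png

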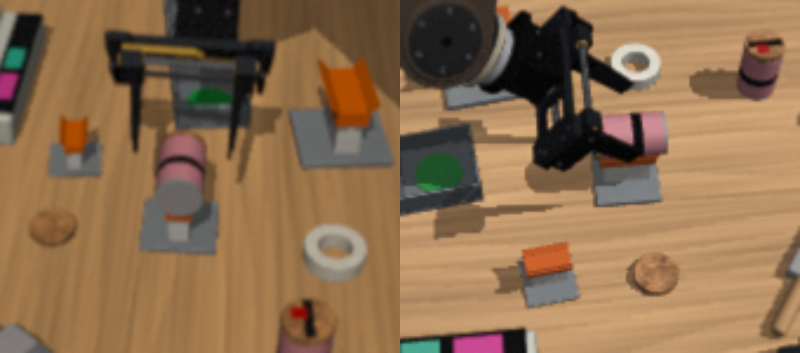

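Both views show the fingers straddling the canister at its lid half (left view: canister 180,170, fingers 135 and 235), clear of the cradle. Descending to grip.

>>> step_arm --plan '[{"x": -0.166,"y": 0,"z": 0.139,"rx": 0,"ry": 0,"rz": 0},{"x": -0.166,"y": 0,"z": 0.139,"rx": 0,"ry": 0,"rz": 0},{"x": -0.166,"y": 0,"z": 0.139,"rx": 0,"ry": 0,"rz": 0},{"x": -0.166,"y": 0,"z": 0.139,"rx": 0,"ry": 0,"rz": 0},{"x": -0.166,"y": 0,"z": 0.139,"rx": 0,"ry": 0,"rz": 0},{"x": -0.166,"y": 0,"z": 0.139,"rx": 0,"ry": 0,"rz": 0},{"x": -0.166,"y": 0,"z": 0.139,"rx": 0,"ry": 0,"rz": 0},{"x": 0,"y": 0,"z": 0,"rx": 0,"ry": 0,"rz": 0},{"x": 0,"y": 0,"z": 0,"rx": 0,"ry": 0,"rz": 0},{"x": 0,"y": 0,"z": 0,"rx": 0,"ry": 0,"rz": 0}]'

```text
t: 25.65
eef_pos: [567.9, 48.0, 75.3]
tcp_rot: [3.136, -0.877, 1.553]
ft_force: [-0.6, -1.0, -0.1]
opening: 1.0
grip_force: 0.0
```

>>> step_arm --jaw 1 --plan '[{"x": 0,"y": 0,"z": 0,"rx": 0,"ry": 0,"rz": 0},{"x": 0,"y": 0,"z": 0,"rx": 0,"ry": 0,"rz": 0},{"x": 0,"y": 0,"z": 0,"rx": 0,"ry": 0,"rz": 0},{"x": 0,"y": 0,"z": 0,"rx": 0,"ry": 0,"rz": 0},{"x": 0,"y": 0,"z": 0,"rx": 0,"ry": 0,"rz": 0},{"x": 0,"y": 0,"z": 0,"rx": 0,"ry": 0,"rz": 0},{"x": 0,"y": 0,"z": 0,"rx": 0,"ry": 0,"rz": 0},{"x": 0,"y": 0,"z": 0,"rx": 0,"ry": 0,"rz": 0},{"x": 0,"y": 0,"z": 0,"rx": 0,"ry": 0,"rz": 0},{"x": 0,"y": 0,"z": 0,"rx": 0,"ry": 0,"rz": 0}]'

```text
t: 26.48
eef_pos: [568.4, 47.9, 75.3]
tcp_rot: [3.135, -0.877, 1.554]
ft_force: [3.8, 0.5, 1.2]
opening: 0.542
grip_force: 29.9
```

>>> step_arm --plan '[{"x": 0,"y": 0,"z": 0,"rx": 0,"ry": 0,"rz": 0},{"x": 0,"y": 0,"z": 0,"rx": 0,"ry": 0,"rz": 0},{"x": 0,"y": 0,"z": 0,"rx": 0,"ry": 0,"rz": 0},{"x": 0,"y": 0,"z": 0,"rx": 0,"ry": 0,"rz": 0},{"x": 0,"y": 0,"z": 0,"rx": 0,"ry": 0,"rz": 0},{"x": 0.08,"y": 0,"z": -0.064,"rx": 0,"ry": 0,"rz": 0},{"x": 0.15,"y": 0,"z": -0.13,"rx": 0,"ry": 0,"rz": 0},{"x": 0.3,"y": 0,"z": -0.25,"rx": 0,"ry": 0,"rz": 0},{"x": 0.4,"y": 0,"z": -0.33,"rx": 0,"ry": 0,"rz": 0},{"x": 0.4,"y": 0,"z": -0.33,"rx": 0,"ry": 0,"rz": 0}]'

```text
t: 27.32
eef_pos: [567.5, 48.1, 119.8]
tcp_rot: [3.137, -0.877, 1.553]
ft_force: [0.3, 0.3, -2.1]
opening: 0.541
grip_force: 29.9
```

>>> step_arm --plan '[{"x": 0.37,"y": 0,"z": -0.31,"rx": 0,"ry": 0,"rz": 0},{"x": 0.37,"y": 0,"z": -0.31,"rx": 0,"ry": 0,"rz": 0},{"x": 0.37,"y": 0,"z": -0.31,"rx": 0,"ry": 0,"rz": 0},{"x": 0.37,"y": 0,"z": -0.31,"rx": 0,"ry": 0,"rz": 0},{"x": 0.37,"y": 0,"z": -0.31,"rx": 0,"ry": 0,"rz": 0},{"x": 0.37,"y": 0,"z": -0.31,"rx": 0,"ry": 0,"rz": 0},{"x": 0.37,"y": 0,"z": -0.31,"rx": 0,"ry": 0,"rz": 0},{"x": 0.37,"y": 0,"z": -0.31,"rx": 0,"ry": 0,"rz": 0},{"x": 0.37,"y": 0,"z": -0.31,"rx": 0,"ry": 0,"rz": 0},{"x": 0.37,"y": 0,"z": -0.31,"rx": 0,"ry": 0,"rz": 0}]'

```text
t: 28.15
eef_pos: [567.2, 47.7, 240.3]
tcp_rot: [3.136, -0.877, 1.553]
ft_force: [-0.1, 0.2, -2.6]
opening: 0.543
grip_force: 29.9
```

>>> step_arm --plan '[{"x": 0,"y": 0,"z": 0,"rx": 0,"ry": -0.98,"rz": 0},{"x": 0,"y": 0,"z": 0,"rx": 0,"ry": -0.98,"rz": 0},{"x": 0,"y": 0,"z": 0,"rx": 0,"ry": -0.98,"rz": 0},{"x": 0,"y": 0,"z": 0,"rx": 0,"ry": -0.98,"rz": 0},{"x": 0,"y": 0,"z": 0,"rx": 0,"ry": -0.98,"rz": 0},{"x": 0,"y": 0,"z": 0,"rx": 0,"ry": -0.98,"rz": 0},{"x": 0,"y": 0,"z": 0,"rx": 0,"ry": -0.98,"rz": 0},{"x": 0,"y": 0,"z": 0,"rx": 0,"ry": -0.98,"rz": 0},{"x": 0,"y": 0,"z": 0,"rx": 0,"ry": 0,"rz": 0},{"x": 0,"y": 0,"z": 0,"rx": 0,"ry": 0,"rz": 0}]'

```text
t: 28.98
eef_pos: [567.1, 48.9, 239.6]
tcp_rot: [3.138, -0.095, 1.551]
ft_force: [0.8, -0.6, -0.8]
opening: 0.542
grip_force: 29.9
```

>>> step_arm --plan '[{"x": 0,"y": 0,"z": 0,"rx": 0,"ry": -0.98,"rz": 0},{"x": 0,"y": 0,"z": 0,"rx": 0,"ry": -0.98,"rz": 0},{"x": 0,"y": 0,"z": 0,"rx": 0,"ry": -0.98,"rz": 0},{"x": 0,"y": 0,"z": 0,"rx": 0,"ry": -0.98,"rz": 0},{"x": 0,"y": 0,"z": 0,"rx": 0,"ry": -0.98,"rz": 0},{"x": 0,"y": 0,"z": 0,"rx": 0,"ry": -0.98,"rz": 0},{"x": 0,"y": 0,"z": 0,"rx": 0,"ry": -0.98,"rz": 0},{"x": 0,"y": 0,"z": 0,"rx": 0,"ry": -0.98,"rz": 0},{"x": 0,"y": 0,"z": 0,"rx": 0,"ry": 0,"rz": 0},{"x": 0,"y": 0,"z": 0,"rx": 0,"ry": 0,"rz": 0}]'

```text
t: 29.82
eef_pos: [566.8, 47.8, 237.8]
tcp_rot: [-3.141, 0.687, 1.549]
ft_force: [0.3, -0.9, -1.6]
opening: 0.542
grip_force: 29.9
```

```bash
python3 -c "
from h import *
to([542.7,-195,130],-39.75,89)"
```

```text
pos [566.838  47.753 237.793] t 29.8167 joints [ 0.26   0.512  1.636 -0.686  1.294  0.58 ]
shift units [-4.784 -0.745  9.506]
turn units [-0.035 -0.064 -0.037]
```

>>> step_arm --plan '[{"x": -0.24,"y": -0.037,"z": 0.475,"rx": 0,"ry": -0.003,"rz": 0},{"x": -0.24,"y": -0.037,"z": 0.475,"rx": 0,"ry": -0.003,"rz": 0},{"x": -0.24,"y": -0.037,"z": 0.475,"rx": 0,"ry": -0.003,"rz": 0},{"x": -0.24,"y": -0.037,"z": 0.475,"rx": 0,"ry": -0.003,"rz": 0},{"x": -0.24,"y": -0.037,"z": 0.475,"rx": 0,"ry": -0.003,"rz": 0},{"x": -0.24,"y": -0.037,"z": 0.475,"rx": 0,"ry": -0.003,"rz": 0},{"x": -0.24,"y": -0.037,"z": 0.475,"rx": 0,"ry": -0.003,"rz": 0},{"x": -0.24,"y": -0.037,"z": 0.475,"rx": 0,"ry": -0.003,"rz": 0},{"x": -0.24,"y": -0.037,"z": 0.475,"rx": 0,"ry": -0.003,"rz": 0},{"x": -0.24,"y": -0.037,"z": 0.475,"rx": 0,"ry": -0.003,"rz": 0}]'

```text
t: 30.65
eef_pos: [555.4, -75.3, 185.4]
tcp_rot: [3.137, 0.694, 1.546]
ft_force: [0.7, -0.4, -0.8]
opening: 0.549
grip_force: 29.9
```

>>> step_arm --plan '[{"x": -0.24,"y": -0.037,"z": 0.475,"rx": 0,"ry": -0.003,"rz": 0},{"x": -0.24,"y": -0.037,"z": 0.475,"rx": 0,"ry": -0.003,"rz": 0},{"x": -0.24,"y": -0.037,"z": 0.475,"rx": 0,"ry": -0.003,"rz": 0},{"x": -0.24,"y": -0.037,"z": 0.475,"rx": 0,"ry": -0.003,"rz": 0},{"x": -0.24,"y": -0.037,"z": 0.475,"rx": 0,"ry": -0.003,"rz": 0},{"x": -0.24,"y": -0.037,"z": 0.475,"rx": 0,"ry": -0.003,"rz": 0},{"x": -0.24,"y": -0.037,"z": 0.475,"rx": 0,"ry": -0.003,"rz": 0},{"x": -0.24,"y": -0.037,"z": 0.475,"rx": 0,"ry": -0.003,"rz": 0},{"x": -0.24,"y": -0.037,"z": 0.475,"rx": 0,"ry": -0.003,"rz": 0},{"x": -0.24,"y": -0.037,"z": 0.475,"rx": 0,"ry": -0.003,"rz": 0}]'

```text
t: 31.48
eef_pos: [543.7, -197.2, 132.7]
tcp_rot: [3.137, 0.697, 1.546]
ft_force: [0.2, 0.2, -1.2]
opening: 0.547
grip_force: 29.9
```

```bash
python3 -c "
from h import *
to([542.7,-195,60],-39.75,89)
a=read_camera('side');b=read_camera('scene')
cv2.imwrite('pics/p7.png',cv2.cvtColor(np.hstack([cv2.resize(a['image'][80:230,190:360],(400,353)),cv2.resize(b['image'][110:260,90:260],(400,353))]),cv2.COLOR_RGB2BGR))"
```

```text
pos [ 543.664 -197.22   132.651] t 31.4833 joints [-0.162  0.576  1.889 -1.     0.855  0.615]
shift units [ 1.933 -0.051  2.172]
turn units [-0.001  0.033 -0.056]
```

View pics/p7.png

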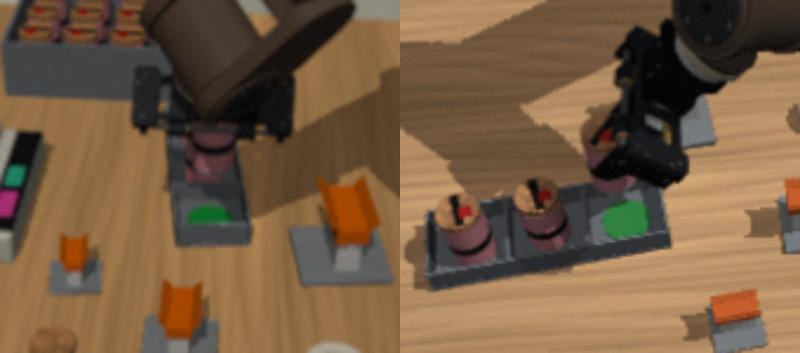

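Scene view: the canister is held lid up (605,140), behind and above the green nest (625,220). Joint 4 would near its limit lower down, so I'll yaw the tool about the vertical first.

>>> step_arm --plan '[{"x": 0,"y": 0,"z": 0,"rx": 0.335,"ry": 0,"rz": 0.4},{"x": 0,"y": 0,"z": 0,"rx": 0.335,"ry": 0,"rz": 0.4},{"x": 0,"y": 0,"z": 0,"rx": 0.335,"ry": 0,"rz": 0.4},{"x": 0,"y": 0,"z": 0,"rx": 0.335,"ry": 0,"rz": 0.4},{"x": 0,"y": 0,"z": 0,"rx": 0.335,"ry": 0,"rz": 0.4},{"x": 0,"y": 0,"z": 0,"rx": 0.335,"ry": 0,"rz": 0.4},{"x": 0,"y": 0,"z": 0,"rx": 0.335,"ry": 0,"rz": 0.4},{"x": 0,"y": 0,"z": 0,"rx": 0.335,"ry": 0,"rz": 0.4},{"x": 0,"y": 0,"z": 0,"rx": 0.335,"ry": 0,"rz": 0.4},{"x": 0,"y": 0,"z": 0,"rx": 0.335,"ry": 0,"rz": 0.4}]'

```text
t: 32.42
eef_pos: [544.0, -195.7, 133.3]
tcp_rot: [3.137, 0.695, 1.022]
ft_force: [0.2, -0.3, -0.9]
opening: 0.54
grip_force: 29.9
```

```bash
python3 -c "
from h import *
to([537.7,-193.6,60],-39.75,59)
b=read_camera('scene');W,m=grid(b)
img=b['image']
w=(abs(W[...,0]-540)<50)&(abs(W[...,1]+187)<45)&(W[...,2]>90)&(W[...,2]<185)
hsv=cv2.cvtColor(img,cv2.COLOR_RGB2HSV).astype(int)
H,S,V=[hsv[...,i] for i in range(3)]
c=w&(H>6)&(H<22)&(S>60)&(V>80); q=W[c]
print('cork',len(q),np.percentile(q,[2,50,98],axis=0))
t=q[q[:,2]>168]; t=t if len(t)>20 else q
A=np.c_[t[:,:2],np.ones(len(t))]; print(np.linalg.lstsq(A,t[:,2],rcond=None)[0],len(t),t.mean(0),cv2.minEnclosingCircle(t[:,:2].astype(np.float32)))
cv2.imwrite('pics/p8.png',cv2.cvtColor(cv2.resize(img[110:230,110:270],(800,600),interpolation=cv2.INTER_CUBIC),cv2.COLOR_RGB2BGR))"
```

```text
pos [ 544.03  -195.676  133.27 ] t 32.4167 joints [-0.177  0.67   1.662 -0.698  1.198  0.763]
shift units [ 1.83  -0.269  2.289]
turn units [-0.005  0.013 -0.057]
cork 64 [[ 524.788 -209.961  175.333]
 [ 535.813 -196.188  177.89 ]
 [ 559.615 -177.509  180.503]]
[  0.037   0.033 164.554] 63 [ 537.443 -194.627  177.999] ((548.457763671875, -185.90768432617188), 25.00711441040039)
```

View pics/p8.png

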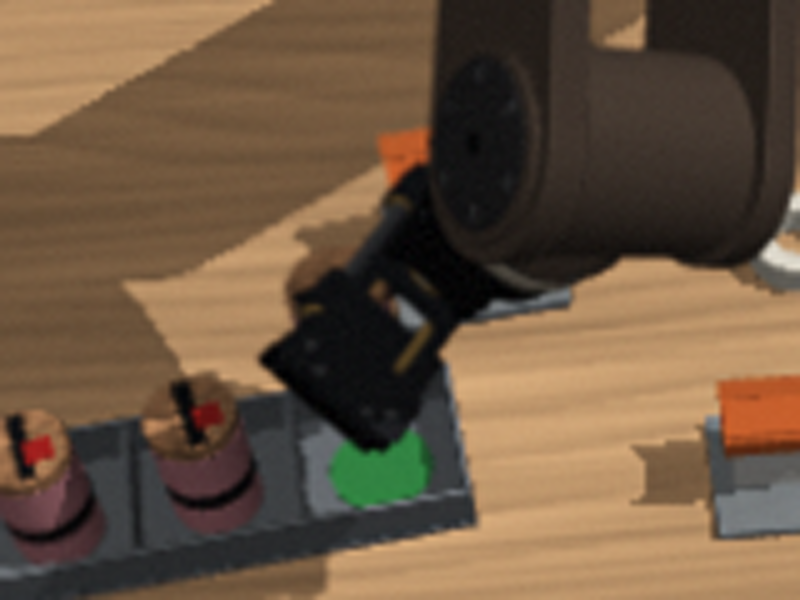

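Scene view: the lid (300,280) shows level above the nest (disc 380,465), with the gripper body clear of the packed canister (190,400). The depth readout puts the lid top at z 178, so I lower it.

>>> step_arm --plan '[{"x": 0.18,"y": -0.027,"z": 0.228,"rx": 0,"ry": 0,"rz": -0.006},{"x": 0.18,"y": -0.027,"z": 0.228,"rx": 0,"ry": 0,"rz": -0.006},{"x": 0.18,"y": -0.027,"z": 0.228,"rx": 0,"ry": 0,"rz": -0.006},{"x": 0.18,"y": -0.027,"z": 0.228,"rx": 0,"ry": 0,"rz": -0.006},{"x": 0.18,"y": -0.027,"z": 0.228,"rx": 0,"ry": 0,"rz": -0.006},{"x": 0.18,"y": -0.027,"z": 0.228,"rx": 0,"ry": 0,"rz": -0.006},{"x": 0.18,"y": -0.027,"z": 0.228,"rx": 0,"ry": 0,"rz": -0.006},{"x": 0.18,"y": -0.027,"z": 0.228,"rx": 0,"ry": 0,"rz": -0.006},{"x": 0.18,"y": -0.027,"z": 0.228,"rx": 0,"ry": 0,"rz": -0.006},{"x": 0.18,"y": -0.027,"z": 0.228,"rx": 0,"ry": 0,"rz": -0.006}]'

```text
t: 33.3
eef_pos: [537.0, -194.2, 59.8]
tcp_rot: [-3.14, 0.695, 1.033]
ft_force: [1.0, 0.4, -1.2]
opening: 0.54
grip_force: 29.9
```

```bash
python3 -c "
from h import *
to([537.7,-193.6,45.5],-39.75,59); print(state()['ft_force'],state()['moment'])"
```

```text
pos [ 537.026 -194.241   59.836] t 33.3 joints [-0.177  0.766  1.716 -0.744  1.085  0.864]
shift units [0.395 0.011 0.417]
turn units [0.007 0.015 0.021]
[ 1.044  0.358 -1.208] [ 0.413 -0.331 -0.051]
```

>>> step_arm --plan '[{"x": 0.05,"y": 0,"z": 0.055,"rx": 0,"ry": 0,"rz": 0},{"x": 0.05,"y": 0,"z": 0.055,"rx": 0,"ry": 0,"rz": 0},{"x": 0.05,"y": 0,"z": 0.055,"rx": 0,"ry": 0,"rz": 0},{"x": 0.05,"y": 0,"z": 0.055,"rx": 0,"ry": 0,"rz": 0},{"x": 0.04,"y": 0,"z": 0.05,"rx": 0,"ry": 0,"rz": 0},{"x": 0.04,"y": 0,"z": 0.05,"rx": 0,"ry": 0,"rz": 0},{"x": 0.04,"y": 0,"z": 0.04,"rx": 0,"ry": 0,"rz": 0},{"x": 0.03,"y": 0,"z": 0.03,"rx": 0,"ry": 0,"rz": 0},{"x": 0,"y": 0,"z": 0,"rx": 0,"ry": 0,"rz": 0},{"x": 0,"y": 0,"z": 0,"rx": 0,"ry": 0,"rz": 0}]'

```text
t: 34.13
eef_pos: [537.3, -193.8, 47.5]
tcp_rot: [-3.14, 0.695, 1.033]
ft_force: [-0.3, 0.2, -0.2]
opening: 0.544
grip_force: 29.9
```

>>> step_arm --plan '[{"x": 0.013,"y": 0,"z": 0.015,"rx": 0,"ry": 0,"rz": 0},{"x": 0.013,"y": 0,"z": 0.015,"rx": 0,"ry": 0,"rz": 0},{"x": 0.013,"y": 0,"z": 0.015,"rx": 0,"ry": 0,"rz": 0},{"x": 0,"y": 0,"z": 0,"rx": 0,"ry": 0,"rz": 0},{"x": 0,"y": 0,"z": 0,"rx": 0,"ry": 0,"rz": 0},{"x": 0,"y": 0,"z": 0,"rx": 0,"ry": 0,"rz": 0},{"x": 0,"y": 0,"z": 0,"rx": 0,"ry": 0,"rz": 0},{"x": 0,"y": 0,"z": 0,"rx": 0,"ry": 0,"rz": 0},{"x": 0,"y": 0,"z": 0,"rx": 0,"ry": 0,"rz": 0},{"x": 0,"y": 0,"z": 0,"rx": 0,"ry": 0,"rz": 0}]'

```text
t: 34.97
eef_pos: [537.4, -193.8, 46.0]
tcp_rot: [-3.141, 0.695, 1.032]
ft_force: [-0.6, -0.1, -1.3]
opening: 0.545
grip_force: 29.9
```

>>> step_arm --plan '[{"x": 0.013,"y": 0,"z": 0.015,"rx": 0,"ry": 0,"rz": 0},{"x": 0.013,"y": 0,"z": 0.015,"rx": 0,"ry": 0,"rz": 0},{"x": 0.013,"y": 0,"z": 0.015,"rx": 0,"ry": 0,"rz": 0},{"x": 0,"y": 0,"z": 0,"rx": 0,"ry": 0,"rz": 0},{"x": 0,"y": 0,"z": 0,"rx": 0,"ry": 0,"rz": 0},{"x": 0,"y": 0,"z": 0,"rx": 0,"ry": 0,"rz": 0},{"x": 0,"y": 0,"z": 0,"rx": 0,"ry": 0,"rz": 0},{"x": 0,"y": 0,"z": 0,"rx": 0,"ry": 0,"rz": 0},{"x": 0,"y": 0,"z": 0,"rx": 0,"ry": 0,"rz": 0},{"x": 0,"y": 0,"z": 0,"rx": 0,"ry": 0,"rz": 0}]'

```text
t: 35.8
eef_pos: [537.4, -193.8, 44.5]
tcp_rot: [-3.141, 0.695, 1.032]
ft_force: [0.3, 0.1, -0.6]
opening: 0.539
grip_force: 29.9
```

>>> step_arm --plan '[{"x": 0.013,"y": 0,"z": 0.015,"rx": 0,"ry": 0,"rz": 0},{"x": 0.013,"y": 0,"z": 0.015,"rx": 0,"ry": 0,"rz": 0},{"x": 0.013,"y": 0,"z": 0.015,"rx": 0,"ry": 0,"rz": 0},{"x": 0,"y": 0,"z": 0,"rx": 0,"ry": 0,"rz": 0},{"x": 0,"y": 0,"z": 0,"rx": 0,"ry": 0,"rz": 0},{"x": 0,"y": 0,"z": 0,"rx": 0,"ry": 0,"rz": 0},{"x": 0,"y": 0,"z": 0,"rx": 0,"ry": 0,"rz": 0},{"x": 0,"y": 0,"z": 0,"rx": 0,"ry": 0,"rz": 0},{"x": 0,"y": 0,"z": 0,"rx": 0,"ry": 0,"rz": 0},{"x": 0,"y": 0,"z": 0,"rx": 0,"ry": 0,"rz": 0}]'

```text
t: 36.63
eef_pos: [537.4, -193.8, 43.4]
tcp_rot: [-3.141, 0.696, 1.032]
ft_force: [-1.6, 1.4, 5.5]
opening: 0.542
grip_force: 29.9
```

>>> step_arm --jaw -0.4 --plan '[{"x": 0,"y": 0,"z": 0,"rx": 0,"ry": 0,"rz": 0},{"x": 0,"y": 0,"z": 0,"rx": 0,"ry": 0,"rz": 0},{"x": 0,"y": 0,"z": 0,"rx": 0,"ry": 0,"rz": 0},{"x": 0,"y": 0,"z": 0,"rx": 0,"ry": 0,"rz": 0},{"x": 0,"y": 0,"z": 0,"rx": 0,"ry": 0,"rz": 0},{"x": 0,"y": 0,"z": 0,"rx": 0,"ry": 0,"rz": 0},{"x": 0,"y": 0,"z": 0,"rx": 0,"ry": 0,"rz": 0},{"x": 0,"y": 0,"z": 0,"rx": 0,"ry": 0,"rz": 0},{"x": 0,"y": 0,"z": 0,"rx": 0,"ry": 0,"rz": 0},{"x": 0,"y": 0,"z": 0,"rx": 0,"ry": 0,"rz": 0}]'

```text
t: 37.47
eef_pos: [537.4, -193.8, 43.0]
tcp_rot: [-3.141, 0.695, 1.032]
ft_force: [-0.4, 0.0, 0.8]
opening: 0.7
grip_force: 0.0
```

>>> step_arm --plan '[{"x": 0,"y": 0,"z": -0.1,"rx": 0,"ry": 0,"rz": 0},{"x": 0,"y": 0,"z": -0.2,"rx": 0,"ry": 0,"rz": 0},{"x": 0,"y": 0,"z": -0.3,"rx": 0,"ry": 0,"rz": 0},{"x": 0,"y": 0,"z": -0.5,"rx": 0,"ry": 0,"rz": 0},{"x": 0,"y": 0,"z": -0.5,"rx": 0,"ry": 0,"rz": 0},{"x": 0,"y": 0,"z": -0.5,"rx": 0,"ry": 0,"rz": 0},{"x": 0,"y": 0,"z": -0.7,"rx": 0,"ry": 0,"rz": 0},{"x": 0,"y": 0,"z": -0.7,"rx": 0,"ry": 0,"rz": 0},{"x": 0,"y": 0,"z": -0.7,"rx": 0,"ry": 0,"rz": 0},{"x": 0,"y": 0,"z": -0.7,"rx": 0,"ry": 0,"rz": 0}]'

```text
t: 38.3
eef_pos: [578.3, -125.2, 138.8]
tcp_rot: [-3.141, 0.695, 1.032]
ft_force: [0.6, -0.9, -0.4]
opening: 0.701
grip_force: 0.0
```

>>> step_arm --plan '[{"x": -0.3,"y": 0,"z": -0.5,"rx": 0,"ry": 0,"rz": 0},{"x": -0.3,"y": 0,"z": -0.5,"rx": 0,"ry": 0,"rz": 0},{"x": -0.3,"y": 0,"z": -0.5,"rx": 0,"ry": 0,"rz": 0},{"x": -0.3,"y": 0,"z": -0.5,"rx": 0,"ry": 0,"rz": 0},{"x": -0.3,"y": 0,"z": -0.5,"rx": 0,"ry": 0,"rz": 0},{"x": -0.3,"y": 0,"z": -0.5,"rx": 0,"ry": 0,"rz": 0},{"x": 0,"y": 0,"z": 0,"rx": 0,"ry": 0,"rz": 0},{"x": 0,"y": 0,"z": 0,"rx": 0,"ry": 0,"rz": 0},{"x": 0,"y": 0,"z": 0,"rx": 0,"ry": 0,"rz": 0},{"x": 0,"y": 0,"z": 0,"rx": 0,"ry": 0,"rz": 0}]'

```text
t: 39.13
eef_pos: [584.3, -115.0, 222.7]
tcp_rot: [-3.139, 0.696, 1.034]
ft_force: [0.3, 0.0, 0.0]
opening: 0.697
grip_force: 0.0
```

```bash
python3 -c "
from h import *
b=read_camera('scene');save(b,'p9.png')
W,m=grid(b)
for n,(x,y) in dict(new=(542.7,-185),p2=(556.5,-278),p1=(570.5,-368)).items():
    q=W[(abs(W[...,0]-x)<40)&(abs(W[...,1]-y)<40)&(W[...,2]>80)&(W[...,2]<96)]
    print(n,len(q),cv2.minEnclosingCircle(q[:,:2].astype(np.float32)),np.median(q[:,2]))"
```

```text
new 249 ((541.5071411132812, -184.67776489257812), 26.821409225463867) 87.59592430899114
p2 259 ((555.872802734375, -278.93603515625), 27.090688705444336) 87.33037744601684
p1 254 ((569.5966186523438, -367.2563171386719), 27.232921600341797) 87.00244780906301
```

View pics/p9.png

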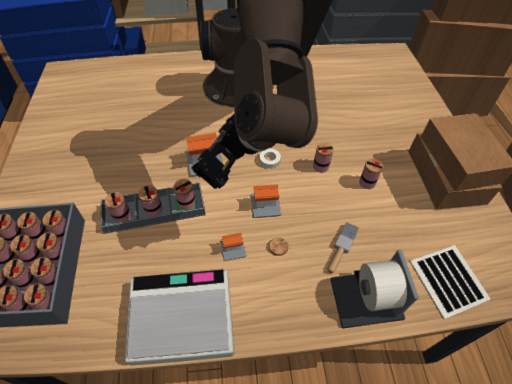

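The canister stands lid up in the free nest at px (184,192). The others are where they were, and the arm is clear.

```bash
python3 -c "
from cell import *
print(job_done())"
```

```text
the job is handed in; nothing more can be done
None
```

The upside-down canister was laid in the middle-sized orange cradle and released, then retaken and stood lid up in the free nest. In the last picture it was upright and centred, and nothing else appeared moved. I handed the job in at about 39 s; no verdict came back.

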